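# Clamp a power module on the cold plate with the ratchet knob

## Robot

A 6-joint arm with a two-finger parallel gripper is mounted at the origin on a cart in front of the work surface, level with it; the furniture and walls round the work are solid. World frame = base frame: x ahead of the robot, y to its left, z up, the work surface at z = 0. Lengths are in m, angles in rad, forces in N, time in s.
With the tool pointing down it reaches from about 0.225 to 0.875 m from the base axis. Payload 3.4 kg.
Tool frame: the origin (TCP) lies at the very end of the fingers, on their centre line; the grasp point (between the pads) lies 19 mm behind it; z points along the fingers, y is the line along which they close (so a half turn about z gives the same grasp; the last joint's range is limited). The gripper opens to 85 mm and grips with 20 to 120 N. Pads are 22 mm wide; open, the fingers measure 114 mm over their backs; the gripper's body (76 mm by 85 mm) begins 54 mm behind the grasp point. The pads swing forward as they close: fully open they stand 13 mm farther back than shut.
Start: joints at [-1.37, 0.276, 1.505, -0, 1.361, -0.121], TCP at [0.182, -0.546, 0.231] pointing down, gripper open.
Joint ranges: [-2.89, 2.89], [-0.75, 2.08], [0.22, 2.7], [-1.18, 4.32], [0.11, 2.71], [-2.7, 2.7]. Speed limits (rad/s): [2.57, 2.57, 3.14, 3.14, 3.14, 3.14].

## Interface

Orientations are given as a unit quaternion [w, x, y, z].
In Python, from rig import get_state, optics, sign_off gives the robot as it stands.
- The arm moves only by the tool send_rows, never from a script. Its argument "increments" is a list of rows, each an object with "gripper": the gripper's target within -1 to 1 (shut at 1, half-way at 0, fully open at -1); "linear": the shift along the world's x, y, z in m, a list of three; "delta_rot": the turn, a rotation vector about the world's x, y, z in rad, a list of three. In form: [{"gripper": gripper, "linear": [dx, dy, dz], "delta_rot": [rx, ry, rz]}, ...]. A call has 1 to 8 rows; each row is the pose to reach, as a shift and turn from the pose commanded when the call began; what a row does not reach only later rows make up. A row lasts 1/10 s, in which the tool goes at most 50 mm and 8.59 degrees, less where a joint would pass 70% of its speed; a pose out of reach is approached as far as the arm can. A call with a gripper value outside its range is refused whole. The fingers move at their own pace and stop on an object; "newtons" is the grip in N (left out, the last holds). Time passes only in rows, so rows that repeat a pose let the fingers close. It gives the time, the measured TCP pose, the force, the opening and the grip force at its end, in the units of the state.
- get_state(): the state, without advancing time (a new reading comes with each control period).
- optics.get_image(name): name is "scene" or "top" or "wrist"; returns a dict with "pixels" (480x640x3 uint8, blue, green, red), "K" (3x3 intrinsics, pixels), "rvec" (rotation vector, rad) and "tvec" (3), from world to camera coordinates, as OpenCV has them; the wrist camera has in their place "T_tool_cam" (4x4, takes a point from camera to tool coordinates, whose origin is the TCP and whose axes are the flange's). Camera axes: x right, y down, z forward; pixel columns grow to the right and rows downward; lengths in m; the calibration is good to about 2 mm. The wrist camera is an equidistant fisheye: a pixel r from the principal point sees the ray r / f radians off the axis. A picture is of the moment at which its call begins: read the wrist's pose just before it. There is no depth.
- sign_off(): hands the job in; it is judged then, once.
The state is a dict: "clock": time; "qpos": joint angles; "qd": joint speeds; "effort": joint torques, N m; "position": TCP position; "ee_rot": TCP orientation; "contact_force": force on the tool from outside, world axes, zero at the start; "moment": the same for the moment, N m; "width": finger opening in m; "gripper_force": force on a finger pad.
Only numpy, scipy, OpenCV 4.12 (cv2) and the standard library are available. Lean on these libraries where they do the work, as an engineer would, in place of code of your own. Each camera call takes 0.05 s, during which the arm holds its last target. There are 200 camera calls.

## Task

Clamp the wider of the two power modules on the cold plate for its thermal test: lay it flat, metal face down, fully home between the four corner guides of the jig, and swing the bridge across it until it stops on its stud. Then turn the black ratchet knob clockwise until the ratchet slips and clicks; give it one to three clicks and no more, turn only the knob and not the wider steel sleeve beneath it, and let go. Leave the other things on the bench where they are.

Things in the scene. Friction and masses are not known exactly. Their poses are not given: they have to be found in the camera images.
- module: the wider power module, a black brick converter on an aluminium base plate, 37 (x) x 58 (y) x 13 mm high, 0.12 kg, thin brass pins standing 4 mm up along its two short sides; loose on the bench, base plate down. Origin: centre of its underside; z up, y along its length. Either way round fits the nest. Grip it across the 37 mm.
- small_module: a narrower power module, 23 x 58 x 10 mm, that does not belong in the jig; stays where it is. Origin: centre of its underside.
- jig: the test jig, fixed: an aluminium cold plate 96 (x) x 164 (y) x 16 mm with two brass unions on its back (+x) edge. A 24 mm thick hinge post stands on it at y = +60 mm, a stud with an 18 mm shoulder and a cap (top 58 mm above the bench) at y = -60 mm. Origin: centre of its underside.
- nest (a point): centre of the nest floor on the cold plate, 16 mm above the bench; axes as the jig's. Four black L-shaped corner guides, 9 mm high with sloping lead-ins in the top 4 mm, bound a pocket for 37 (x) x 58 (y) mm with 0.8 mm play a side. They cover only the last 12 mm of the long sides, so fingers have free room at the middle of the +x and -x sides.
- bridge_hinge (a point): top face of the bridge on the axis of its upright hinge, 60 mm from the nest's centre along the nest's +y, 52 mm above the bench.
- bridge (a joint): angle of the bridge, a steel bar 26 mm wide, 40 to 52 mm above the bench, swinging level about its post. 0: home across the nest, against its stop, its notch round the stud. Grows anticlockwise seen from above as it opens towards the jig's +x side, up to 1.75. It stays where it is left; moving it takes about 1.5 N at the handle.
- handle_grip (a point): middle of the upright black plastic handle on the free end of the bridge, 143 mm from the hinge axis, a 16 mm thick round grip from 57 to 84 mm above the bench (this point at 71 mm). At bridge angle a it stands, in nest axes, at x = 143 sin a, y = 60 - 143 cos a (mm).
- knob_grip (a point): middle of the round black ratchet knob on its upright axis, 80 mm above the bench: 34 mm across, 67 to 93 mm above the bench, on the bridge 60 mm from the hinge axis, so over the nest's centre when home. It turns without rising or sinking. Right beneath is the screw's steel sleeve, 40 mm across, 55.5 to 66 mm above the bench; turning it by-passes the ratchet.
- ratchet_knob (a joint): slip of the knob clockwise past the screw, rad, within 0.06 of 0 at the start; each click adds 0.52. Clockwise the knob takes the screw along (0.09 N m), sinking the foot 2.2 mm per rad. With the foot hard on the module the 12-tooth ratchet slips at about 0.14 N m, the torque dropping at each click; released, the knob falls back to the last full click. Anticlockwise it takes the screw back.
- foot: round grey presser foot, 22 mm across, under the bridge below the knob; the screw drives it straight down without turning, through spring washers that give 1 mm for 25 N. At the start it stands 1 to 4 mm higher than the top of a seated module. Origin: centre of its lower face.
- nose_pliers: pliers, 145 x 42 x 12 mm, lying behind the jig; to be left alone.
- wick_bobbin: small flat bobbin, 44 x 51 x 11 mm; to be left alone.
- solder_spool: solder spool, 58 mm across, 36 mm high; to be left alone.
- screw_dish: small round dish, 69 mm across, 14 mm high; to be left alone.
- scrap_tin: round open tin, 100 mm across, 44 mm high; to be left alone.
- flux_pen: white pen with cap, 126 mm long, 16 mm thick; to be left alone.
- tweezers: fine tweezers, 122 x 12 x 8 mm; to be left alone.
Not all that is in view belongs to the job. Leave any pink or turquoise look-alike of the module alone.

How it is judged:
By the outcome, as a careful person would: the job done as asked, in the order asked, and still so for the second after the job is handed in, with the robot touching nothing.
It also fails if it takes over 72 s, if anything falls off the work surface, if the arm or the gripper's body presses on something with over 40 N, if the wrist force passes 120 N, or if a joint passes its speed limit or range.

## Working session

There is one attempt and no reset: what is moved stays moved. The work goes in short steps, Python scripts to look and compute and a tool call to move; the robot and the scene stay as the last step left them, time stands still between calls to the robot, and variables do not carry over. Pictures are saved under pics/ and viewed, at most 10 in all, crops included, and the job is handed in when it is done.

Besides the shell and the picture viewer there is one more tool, called after "Request:" as name(argument=value, ...), one argument or row to a line, values as JSON. send_rows: Moves the arm, as the interface text tells. Its arguments: {"type":"object","properties":{"increments":{"type":"array"},"newtons":{"type":"number"}},"required":["increments"]}

```bash
mkdir -p pics; ls; python3 - <<'E'
from rig import get_state, optics
import cv2,pickle
s=get_state(); print(s)
for n in ("top","scene"):
    d=optics.get_image(n); cv2.imwrite(f"pics/{n}0.png",d["pixels"]); pickle.dump(d,open(f"{n}.pkl","wb")); print(n,d["K"],d["rvec"],d["tvec"])
E
```

```text
pics
{'clock': 0.0, 'qpos': array([-1.37002087e+00,  2.76591155e-01,  1.50615066e+00, -1.32676556e-05,
        1.36068281e+00, -1.21001483e-01]), 'qd': array([ 0.00097119,  0.00040223,  0.00036793, -0.00236158, -0.00145628,
       -0.00037855]), 'effort': array([-4.86718782e-04, -4.16783559e+01, -2.45805073e+01, -1.39917292e-04,
        1.10532218e-02, -1.12477989e-05]), 'position': array([ 0.18172797, -0.5449661 ,  0.23043491]), 'ee_rot': array([-9.14994444e-04,  9.87084708e-01,  1.60196569e-01, -4.30075632e-05]), 'contact_force': array([-0.47466118,  0.13403826,  1.12078073]), 'moment': array([-0.03031512, -0.00973909, -0.05807445]), 'gripper_force': 0.0, 'width': 0.08506642084093305}
top [[488.6618392    0.         319.07406928]
 [  0.         488.6618392  238.31916765]
 [  0.           0.           1.        ]] [ 2.15141815 -2.14566903  0.14536221] [0.0222296  0.55288815 0.9784495 ]
scene [[528.33872285   0.         315.15833093]
 [  0.         528.33872285 241.24158124]
 [  0.           0.           1.        ]] [ 1.95155398 -0.95156845  0.56015434] [-0.32139791  0.26573111  0.75599204]
```

View pics/top0.png

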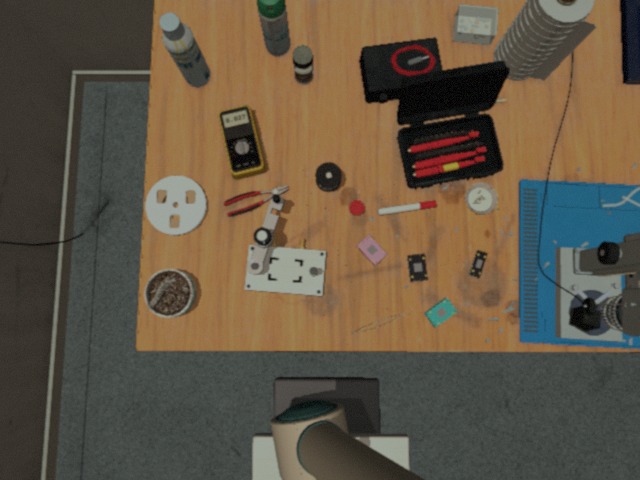

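View pics/scene0.png

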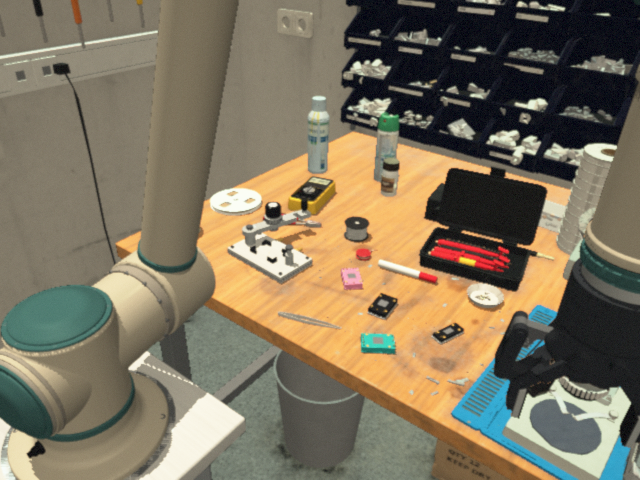

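Candidates in the top view: black brick (417,268), narrower black brick (479,263), pink one (372,250) and turquoise one (440,312). The black one at (417,268) looks widest. I'll confirm it, and look at the jig, in enlarged crops.

```bash
cat > h.py <<'E'
import numpy as np,cv2,pickle
def ray(d,u,v,z):
    R,_=cv2.Rodrigues(np.array(d["rvec"],float)); t=np.array(d["tvec"],float).ravel()
    c=-R.T@t; r=R.T@np.linalg.inv(d["K"])@np.array([u,v,1.]); return c+r*(z-c[2])/r[2]
E
python3 - <<'E'
from h import *
d=pickle.load(open("top.pkl","rb"));p=d["pixels"]
a=cv2.resize(p[190:310,235:345],None,fx=5,fy=5,interpolation=cv2.INTER_CUBIC)
b=cv2.resize(p[235:335,395:505],None,fx=5,fy=5,interpolation=cv2.INTER_CUBIC)
cv2.imwrite("pics/jig.png",a);cv2.imwrite("pics/mods.png",b)
E
```

```text
(no output)
```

View pics/jig.png

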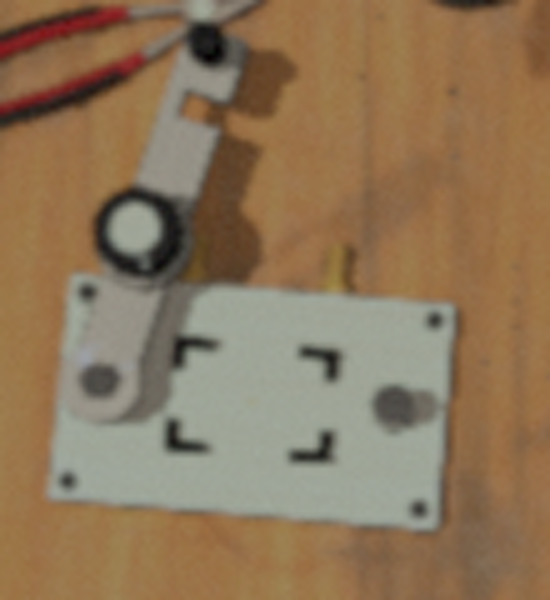

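View pics/mods.png

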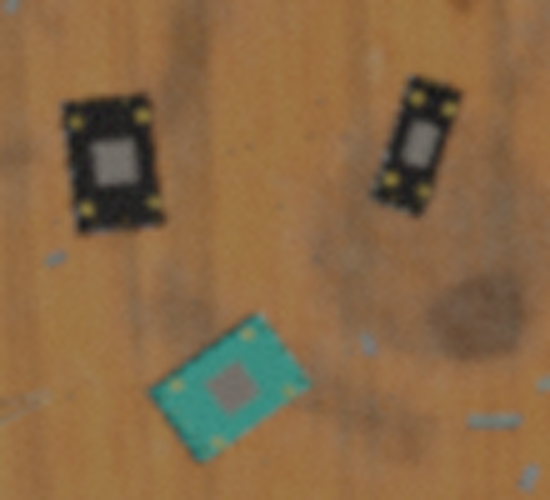

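The first crop shows the jig with corners at (72,274), (456,302), (439,527) and (50,499), the hinge at (99,380) and the handle at (207,42). In the second, the wide black module is centred at about (114,163) and fits the 37:58 shape. The narrow one is at (418,145) and the turquoise one at (232,388).

```bash
cat >> h.py <<'E'
def crop(c,o): return [( (x+.5)/5-.5+o[0], (y+.5)/5-.5+o[1]) for x,y in c]
E
python3 - <<'E'
from h import *
np.set_printoptions(precision=4,suppress=True)
d=pickle.load(open("top.pkl","rb"))
def pts(c,o,z): return np.array([ray(d,u,v,z) for u,v in crop(c,o)])
m=pts([(63,102),(150,94),(163,222),(82,234)],(395,235),.013)
print("module",m.mean(0),[np.linalg.norm(m[i]-m[i-1]) for i in range(4)])
L=(m[0]+m[1]-m[2]-m[3]);print("long yaw deg",np.degrees(np.arctan2(L[1],L[0])))
j=pts([(72,274),(456,302),(439,527),(50,499)],(235,190),.016)
print("jig",j.mean(0),[np.linalg.norm(j[i]-j[i-1]) for i in range(4)])
Y=(j[0]+j[3]-j[1]-j[2]);a=np.arctan2(Y[1],Y[0]);print("jig +y yaw",np.degrees(a))
g=pts([(175,342),(340,352),(332,460),(166,450)],(235,190),.025);print("nest via guides",g.mean(0), [np.linalg.norm(g[i]-g[i-1]) for i in range(4)])
ca=a-np.pi/2;R=np.array([[np.cos(ca),-np.sin(ca)],[np.sin(ca),np.cos(ca)]])
n=j.mean(0)[:2]
for nm,c,z in(("hinge",(99,380),.052),("knob",(131,225),.093),("handle",(207,42),.084),("stud",(392,407),.058)):
    w=pts([c],(235,190),z)[0]; print(nm,w, R.T@(w[:2]-n))
print("jig yaw",np.degrees(ca))
E
```

```text
module [ 0.4953 -0.1845  0.013 ] [np.float64(0.0562552499197281), np.float64(0.03715183246240315), np.float64(0.0543653820546122), np.float64(0.034616604496545966)]
long yaw deg 5.600789410453437
jig [0.4893 0.0945 0.016 ] [np.float64(0.09538614587545347), np.float64(0.1635139194401424), np.float64(0.0950423548805821), np.float64(0.16354770556819426)]
jig +y yaw 86.00934398424054
nest via guides [0.4881 0.0942 0.025 ] [np.float64(0.04530243506461716), np.float64(0.0693490427008015), np.float64(0.045243389635874626), np.float64(0.06934515586685489)]
hinge [0.4945 0.1553 0.052 ] [0.001  0.0609]
knob [0.5523 0.1384 0.093 ] [0.0599 0.0481]
handle [0.6281 0.1104 0.084 ] [0.1374 0.0255]
stud [0.4834 0.0357 0.058 ] [-0.0018 -0.0591]
jig yaw -3.9906560157594497
```

Everything matches the given sizes: the module is about 37x56, the jig about 164x95 and the bridge angle about 1.33. The jig's yaw is -4.0° and the module's long axis lies at 5.6°. I'm moving above the module.

Request:
send_rows(
  increments=[
    {"gripper":-1,"linear":[0.03,0.035,0],"delta_rot":[0,0,-0.03]},
    {"gripper":-1,"linear":[0.06,0.07,0],"delta_rot":[0,0,-0.06]},
    {"gripper":-1,"linear":[0.09,0.105,0],"delta_rot":[0,0,-0.09]},
    {"gripper":-1,"linear":[0.12,0.14,0],"delta_rot":[0,0,-0.12]},
    {"gripper":-1,"linear":[0.15,0.175,-0.01],"delta_rot":[0,0,-0.15]},
    {"gripper":-1,"linear":[0.18,0.21,-0.02],"delta_rot":[0,0,-0.18]},
    {"gripper":-1,"linear":[0.21,0.245,-0.03],"delta_rot":[0,0,-0.2]},
    {"gripper":-1,"linear":[0.24,0.28,-0.04],"delta_rot":[0,0,-0.224]},
  ],
  newtons=40,
)

```text
clock: 0.9
position: [0.4226, -0.2638, 0.1908]
ee_rot: [0.0, 0.999, 0.048, -0.0]
contact_force: [0.5, -0.7, 0.9]
width: 0.0855
gripper_force: 0.0
```

Request:
send_rows(
  increments=[
    {"gripper":-1,"linear":[0.03,0.035,-0.01],"delta_rot":[0,0,0]},
    {"gripper":-1,"linear":[0.06,0.07,-0.03],"delta_rot":[0,0,0]},
    {"gripper":-1,"linear":[0.074,0.08,-0.05],"delta_rot":[0,0,0]},
    {"gripper":-1,"linear":[0.074,0.08,-0.05],"delta_rot":[0,0,0]},
    {"gripper":-1,"linear":[0.074,0.08,-0.05],"delta_rot":[0,0,0]},
  ],
)

```text
clock: 1.4
position: [0.4954, -0.1854, 0.1409]
ee_rot: [-0.0, 0.999, 0.049, -0.001]
contact_force: [0.0, -0.0, 0.4]
width: 0.0854
gripper_force: 0.0
```

```bash
cat > snap.py <<'E'
import sys,pickle,cv2
from rig import get_state, optics
s=get_state(); d=optics.get_image("wrist"); d["s"]=s
n=sys.argv[1]; cv2.imwrite(f"pics/{n}.png",d["pixels"]); pickle.dump(d,open(f"{n}.pkl","wb"))
print(s["clock"],s["position"],s["ee_rot"],s["width"]); print(d["K"],d["T_tool_cam"])
E
python3 snap.py w1
```

```text
1.4 [ 0.49538424 -0.18535561  0.14087542] [-1.08204980e-04  9.98774799e-01  4.94771004e-02 -9.51371240e-04] 0.08538760236559462
[[371.64829954   0.         319.56919811]
 [  0.         371.64829954 240.6095333 ]
 [  0.           0.           1.        ]] [[ 9.30369482e-04 -9.53757775e-01 -3.00574849e-01  7.62789317e-02]
 [ 9.99999418e-01  7.22986301e-04  8.01181917e-04  1.09753925e-03]
 [-5.46821985e-04 -3.00575420e-01  9.53757893e-01 -1.42595307e-01]
 [ 0.00000000e+00  0.00000000e+00  0.00000000e+00  1.00000000e+00]]
```

View pics/w1.png

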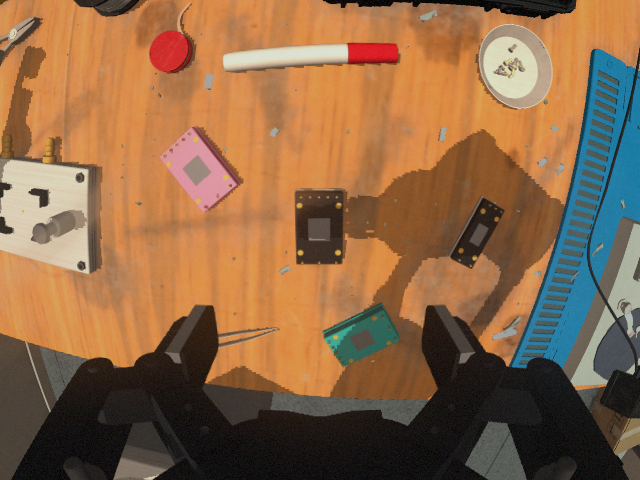

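The wide black module shows at about (320,227), with corners (296,189), (346,189), (344,264) and (297,264). I'll measure it with the fisheye model.

```bash
cat >> h.py <<'E'
from scipy.spatial.transform import Rotation as Ro
def wray(d,u,v,z):
    K=d["K"];x=np.array([(u-K[0,2])/K[0,0],(v-K[1,2])/K[1,1]]);th=np.linalg.norm(x)
    r=np.array([*(x/th*np.sin(th)),np.cos(th)]) if th>0 else np.array([0,0,1.])
    T=d["T_tool_cam"];q=d["s"]["ee_rot"];R=Ro.from_quat([*q[1:],q[0]]).as_matrix()
    c=R@T[:3,3]+d["s"]["position"];r=R@T[:3,:3]@r
    return c+r*(z-c[2])/r[2]
E
python3 - <<'E'
from h import *
np.set_printoptions(precision=4,suppress=True)
d=pickle.load(open("w1.pkl","rb"));p=d["pixels"]
o=(280,175);b=cv2.resize(p[175:280,280:365],None,fx=5,fy=5,interpolation=cv2.INTER_CUBIC)
cv2.imwrite("pics/w1c.png",b)
c=[(296,189),(346,189),(344,264),(297,264)]
m=np.array([wray(d,u,v,.013) for u,v in c]);print(m.mean(0),[np.linalg.norm(m[i]-m[i-1]) for i in range(4)])
L=(m[0]+m[1]-m[2]-m[3]);print(np.degrees(np.arctan2(L[1],L[0])))
print("label",wray(d,319,229.5,.013), "stud",wray(d,41,233,.058))
E
```

```text
[ 0.4967 -0.1874  0.013 ] [np.float64(0.059027431117767114), np.float64(0.036825692722362295), np.float64(0.05904750572067751), np.float64(0.03669565207903974)]
5.406842073657184
label [ 0.4951 -0.1862  0.013 ] stud [0.485  0.0317 0.058 ]
```

View pics/w1c.png

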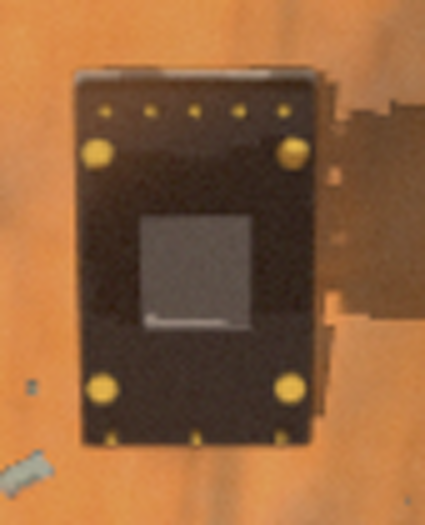

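The crop shows the top face at (80..313, 81..443), with the grey strip at the top being the base-plate side. The centre is about (0.4962,-0.187). I'm gripping 4 mm towards the module's -x end, so the gripper body later clears the knob.

Request:
send_rows(
  increments=[
    {"gripper":-1,"linear":[-0.0032,-0.002,-0.04],"delta_rot":[0,0,0]},
    {"gripper":-1,"linear":[-0.0032,-0.002,-0.08],"delta_rot":[0,0,0]},
    {"gripper":-1,"linear":[-0.0032,-0.002,-0.115],"delta_rot":[0,0,0]},
    {"gripper":-1,"linear":[-0.0032,-0.002,-0.13],"delta_rot":[0,0,0]},
    {"gripper":-1,"linear":[-0.0032,-0.002,-0.138],"delta_rot":[0,0,0]},
    {"gripper":-1,"linear":[-0.0032,-0.002,-0.138],"delta_rot":[0,0,0]},
    {"gripper":0.6,"linear":[-0.0032,-0.002,-0.138],"delta_rot":[0,0,0]},
    {"gripper":0.6,"linear":[-0.0032,-0.002,-0.138],"delta_rot":[0,0,0]},
  ],
  newtons=40,
)

```text
clock: 2.25
position: [0.4936, -0.1884, 0.0047]
ee_rot: [0.001, 0.999, 0.049, 0.001]
contact_force: [-0.0, -0.3, -0.5]
width: 0.0588
gripper_force: 0.0
```

Request:
send_rows(
  increments=[
    {"gripper":0.6,"linear":[0,0,0],"delta_rot":[0,0,0]},
    {"gripper":0.6,"linear":[0,0,0],"delta_rot":[0,0,0]},
    {"gripper":0.6,"linear":[0,0,0],"delta_rot":[0,0,0]},
  ],
)

```text
clock: 2.55
position: [0.4933, -0.1878, 0.0045]
ee_rot: [0.001, 0.999, 0.049, 0.001]
contact_force: [-1.5, 0.5, 6.7]
width: 0.0359
gripper_force: 39.9
```

Request:
send_rows(
  increments=[
    {"gripper":0.6,"linear":[0,0,0.02],"delta_rot":[0,0,0]},
    {"gripper":0.6,"linear":[0,0,0.06],"delta_rot":[0,0,0]},
    {"gripper":0.6,"linear":[0,0.02,0.1],"delta_rot":[0,0,0.14]},
    {"gripper":0.6,"linear":[0,0.05,0.125],"delta_rot":[0,0,0.28]},
    {"gripper":0.6,"linear":[-0.002,0.08,0.125],"delta_rot":[0,0,0.42]},
    {"gripper":0.6,"linear":[-0.004,0.11,0.125],"delta_rot":[0,0,0.56]},
    {"gripper":0.6,"linear":[-0.006,0.14,0.125],"delta_rot":[0,0,0.7]},
    {"gripper":0.6,"linear":[-0.008,0.17,0.125],"delta_rot":[0,0,0.84]},
  ],
)

```text
clock: 3.35
position: [0.4843, -0.0163, 0.1287]
ee_rot: [0.0, 0.891, 0.455, 0.0]
contact_force: [-0.4, -0.5, -0.8]
width: 0.0357
gripper_force: 40.8
```

Request:
send_rows(
  increments=[
    {"gripper":0.6,"linear":[-0.001,0.02,0],"delta_rot":[0,0,0.14]},
    {"gripper":0.6,"linear":[-0.001,0.035,0],"delta_rot":[0,0,0.28]},
    {"gripper":0.6,"linear":[-0.001,0.042,0],"delta_rot":[0,0,0.42]},
    {"gripper":0.6,"linear":[-0.001,0.042,0],"delta_rot":[0,0,0.562]},
    {"gripper":0.6,"linear":[-0.001,0.042,0],"delta_rot":[0,0,0.562]},
    {"gripper":0.6,"linear":[-0.001,0.042,0],"delta_rot":[0,0,0.562]},
    {"gripper":0.6,"linear":[-0.001,0.042,0],"delta_rot":[0,0,0.562]},
  ],
)

```text
clock: 4.05
position: [0.4836, 0.0243, 0.1284]
ee_rot: [0.0, 0.732, 0.681, 0.0]
contact_force: [-0.0, -0.3, -1.0]
width: 0.0358
gripper_force: 40.7
```

```bash
python3 snap.py w2|head -1; python3 - <<'E'
from h import *
p=cv2.imread("pics/w2.png")[60:460,140:540]
cv2.imwrite("pics/w2c.png",cv2.resize(p,(600,600),interpolation=cv2.INTER_CUBIC))
E
```

```text
4.05 [0.48362103 0.02432413 0.12839178] [9.99838436e-05 7.32494087e-01 6.80773385e-01 3.60315249e-05] 0.03583894974183066
```

View pics/w2c.png

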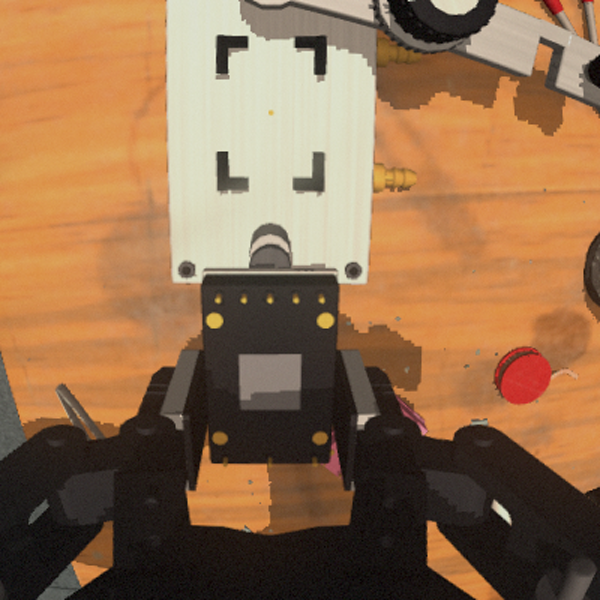

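The held module is level in the fingers, with its top corners at crop (203,279), (337,279), (336,463) and (207,463). The guides' outer corners are at (217,38), (327,36), (325,192) and (218,192), and a dot at (270.5,112.5) marks the nest centre. The knob and bridge lie at upper right.

```bash
python3 - <<'E'
from h import *
np.set_printoptions(precision=4,suppress=True)
d=pickle.load(open("w2.pkl","rb"))
f=lambda c,z:wray(d,140+(c[0]+.5)/1.5-.5,60+(c[1]+.5)/1.5-.5,z)
def rep(n,cs,z):
    m=np.array([f(c,z) for c in cs]);L=m[0]+m[1]-m[2]-m[3]
    print(n,m.mean(0),"sides",[round(float(np.linalg.norm(m[i]-m[i-1])),4) for i in range(4)],"yaw",np.degrees(np.arctan2(L[1],L[0])))
rep("guides",[(217,38),(327,36),(325,192),(218,192)],.025)
rep("module",[(203,279),(337,279),(335,463),(207,463)],.1369)
print("dot",f((270.5,112.5),.016))
a=2*np.arctan2(d["s"]["ee_rot"][2],d["s"]["ee_rot"][1]);print("tool x yaw",np.degrees(a),d["s"]["position"])
print("handle top",f((598,68),.084),"hinge?")
E
```

```text
guides [0.4893 0.0938 0.025 ] sides [0.0686, 0.0476, 0.0696, 0.0478] yaw 85.70509275162927
module [0.4837 0.0267 0.1369] sides [0.0579, 0.0341, 0.0579, 0.0381] yaw 86.1775322134156
dot [0.4888 0.0944 0.016 ]
tool x yaw 85.80821587230346 [0.4836 0.0243 0.1284]
handle top [0.6115 0.1109 0.084 ] hinge?
```

Measurements agree: nest centre (0.489, 0.0944), and module centre 2.6 mm ahead of the TCP. Moving over the nest, then down to just above the guides.

Request:
send_rows(
  increments=[
    {"gripper":0.6,"linear":[0.0026,0.034,0],"delta_rot":[0,0,0.003]},
    {"gripper":0.6,"linear":[0.0052,0.0675,0],"delta_rot":[0,0,0.003]},
    {"gripper":0.6,"linear":[0.0052,0.0675,-0.03],"delta_rot":[0,0,0.003]},
    {"gripper":0.6,"linear":[0.0052,0.0675,-0.06],"delta_rot":[0,0,0.003]},
    {"gripper":0.6,"linear":[0.0052,0.0675,-0.085],"delta_rot":[0,0,0.003]},
    {"gripper":0.6,"linear":[0.0052,0.0675,-0.096],"delta_rot":[0,0,0.003]},
    {"gripper":0.6,"linear":[0.0052,0.0675,-0.096],"delta_rot":[0,0,0.003]},
    {"gripper":0.6,"linear":[0.0052,0.0675,-0.096],"delta_rot":[0,0,0.003]},
  ],
)

```text
clock: 4.9
position: [0.4897, 0.0918, 0.033]
ee_rot: [0.0, 0.731, 0.682, 0.0]
contact_force: [0.9, 0.3, -0.7]
width: 0.0357
gripper_force: 40.7
```

Request:
send_rows(
  increments=[
    {"gripper":0.6,"linear":[0,0,-0.003],"delta_rot":[0,0,0]},
    {"gripper":0.6,"linear":[0,0,-0.005],"delta_rot":[0,0,0]},
    {"gripper":0.6,"linear":[0,0,-0.005],"delta_rot":[0,0,0]},
  ],
)

```text
clock: 5.2
position: [0.4891, 0.0919, 0.0278]
ee_rot: [0.0, 0.731, 0.683, 0.0]
contact_force: [0.7, -0.7, -0.5]
width: 0.036
gripper_force: 40.7
```

Request:
send_rows(
  increments=[
    {"gripper":0.6,"linear":[0,0,-0.002],"delta_rot":[0,0,0]},
    {"gripper":0.6,"linear":[0,0,-0.0035],"delta_rot":[0,0,0]},
    {"gripper":0.6,"linear":[0,0,-0.0035],"delta_rot":[0,0,0]},
  ],
)

```text
clock: 5.5
position: [0.4892, 0.0923, 0.0238]
ee_rot: [0.0, 0.731, 0.683, 0.0]
contact_force: [-0.8, 1.1, -0.6]
width: 0.0357
gripper_force: 40.8
```

Request:
send_rows(
  increments=[
    {"gripper":0.6,"linear":[0,0,-0.002],"delta_rot":[0,0,0]},
    {"gripper":0.6,"linear":[0,0,-0.0036],"delta_rot":[0,0,0]},
    {"gripper":0.6,"linear":[0,0,-0.0036],"delta_rot":[0,0,0]},
  ],
)

```text
clock: 5.8
position: [0.4891, 0.0923, 0.0205]
ee_rot: [-0.0, 0.731, 0.683, 0.0]
contact_force: [-0.6, 3.7, 3.5]
width: 0.0356
gripper_force: 41.2
```

Seated at the expected height, with base ≈ 16 mm. Releasing and lifting.

Request:
send_rows(
  increments=[
    {"gripper":0.6,"linear":[0,0,-0.0007],"delta_rot":[0,0,0]},
    {"gripper":0.0,"linear":[0,0,-0.0005],"delta_rot":[0,0,0]},
    {"gripper":-0.4,"linear":[0,0,-0.0005],"delta_rot":[0,0,0]},
    {"gripper":-0.4,"linear":[0,0,0],"delta_rot":[0,0,0]},
    {"gripper":-0.4,"linear":[0,0,0.01],"delta_rot":[0,0,0]},
    {"gripper":-0.4,"linear":[0,0,0.05],"delta_rot":[0,0,0]},
    {"gripper":-0.4,"linear":[0,0,0.09],"delta_rot":[0,0,0]},
    {"gripper":-0.4,"linear":[0,0,0.13],"delta_rot":[0,0,0]},
  ],
  newtons=20,
)

```text
clock: 6.6
position: [0.4885, 0.0918, 0.1521]
ee_rot: [0.0, 0.731, 0.683, -0.0]
contact_force: [1.4, -0.1, 0.2]
width: 0.0599
gripper_force: 0.0
```

Request:
send_rows(
  increments=[
    {"gripper":-0.4,"linear":[0,-0.02,0],"delta_rot":[0,0,0]},
    {"gripper":-0.4,"linear":[0,-0.02,0],"delta_rot":[0,0,0]},
    {"gripper":-0.4,"linear":[0,-0.02,0],"delta_rot":[0,0,0]},
  ],
)

```text
clock: 6.9
position: [0.4883, 0.072, 0.1503]
ee_rot: [-0.0, 0.731, 0.682, -0.0]
contact_force: [0.1, -0.2, -1.2]
width: 0.0599
gripper_force: 0.0
```

```bash
python3 snap.py w3|head -1; python3 - <<'E'
from h import *
p=cv2.imread("pics/w3.png")[80:380,160:480]
cv2.imwrite("pics/w3c.png",cv2.resize(p,(640,600),interpolation=cv2.INTER_CUBIC))
E
```

```text
6.9 [0.48833504 0.07198007 0.15030449] [-2.98363535e-04  7.31105977e-01  6.82263850e-01 -2.57945424e-05] 0.05985696698247383
```

View pics/w3c.png

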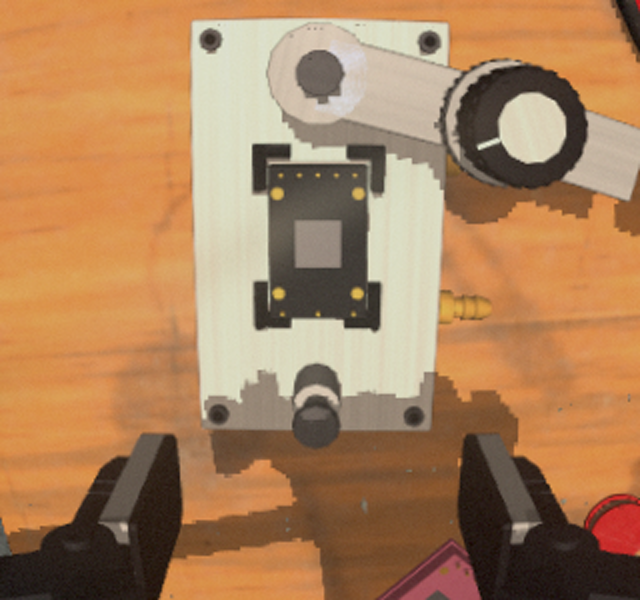

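The module sits squarely inside all four guides, with corners (270,165), (367,165), (366,318) and (268,318). The hinge is at (320,73) and the knob top at (532,127).

```bash
python3 - <<'E'
from h import *
np.set_printoptions(precision=4,suppress=True)
d=pickle.load(open("w3.pkl","rb"))
f=lambda c,z:wray(d,160+(c[0]+.5)/2-.5,80+(c[1]+.5)/2-.5,z)
h=f((320,73),.054);k=f((532,127),.093);n=np.array([.489,.0944])
ca=np.radians(-4.1);ex=np.array([np.cos(ca),np.sin(ca)]);ey=np.array([-ex[1],ex[0]])
hh=n+.06*ey;v=k[:2]-hh;a=np.arctan2(v@ex,-(v@ey))
print("hinge",h,hh,"knob",k,np.linalg.norm(v),"a",a)
for A in (a,1.325,1.0,.7,.4,.2,.05,0): print(round(A,3),hh+.143*(np.sin(A)*ex-np.cos(A)*ey))
m=np.array([f(c,.029) for c in [(270,165),(367,165),(366,318),(268,318)]]);print("mod",m.mean(0))
E
```

```text
hinge [0.4937 0.1544 0.054 ] [0.4933 0.1542] knob [0.5505 0.1363 0.093 ] 0.05997404314941896 a 1.3388038354899643
1.339 [0.6298 0.1115]
1.325 [0.6291 0.1096]
1.0 [0.6078 0.0686]
0.7 [0.5774 0.0386]
0.4 [0.5394 0.0189]
0.2 [0.5116 0.0124]
0.05 [0.4902 0.0113]
0 [0.4831 0.0116]
mod [0.4888 0.0943 0.029 ]
```

Request:
send_rows(
  increments=[
    {"gripper":-0.4,"linear":[0.014,0.004,0],"delta_rot":[0,0,0.14]},
    {"gripper":-0.4,"linear":[0.028,0.008,0],"delta_rot":[0,0,0.28]},
    {"gripper":-0.4,"linear":[0.042,0.012,0],"delta_rot":[0,0,0.42]},
    {"gripper":-0.4,"linear":[0.056,0.016,0],"delta_rot":[0,0,0.56]},
    {"gripper":-0.4,"linear":[0.07,0.02,0],"delta_rot":[0,0,0.7]},
    {"gripper":-0.4,"linear":[0.09,0.025,0],"delta_rot":[0,0,0.84]},
    {"gripper":-0.4,"linear":[0.11,0.03,0],"delta_rot":[0,0,0.98]},
    {"gripper":-0.4,"linear":[0.13,0.036,0],"delta_rot":[0,0,1.12]},
  ],
)

```text
clock: 7.75
position: [0.6188, 0.1088, 0.1488]
ee_rot: [-0.001, 0.254, 0.967, -0.0]
contact_force: [0.2, -0.7, -0.6]
width: 0.0598
gripper_force: 0.0
```

Request:
send_rows(
  increments=[
    {"gripper":-0.4,"linear":[0.0113,0.003,0],"delta_rot":[0,0,0.14]},
    {"gripper":-0.4,"linear":[0.0113,0.003,0],"delta_rot":[0,0,0.215]},
    {"gripper":-0.4,"linear":[0.0113,0.003,0],"delta_rot":[0,0,0.215]},
    {"gripper":-0.4,"linear":[0.0113,0.003,-0.03],"delta_rot":[0,0,0.215]},
    {"gripper":-0.4,"linear":[0.0113,0.003,-0.06],"delta_rot":[0,0,0.215]},
    {"gripper":-0.4,"linear":[0.0113,0.003,-0.08],"delta_rot":[0,0,0.215]},
    {"gripper":-0.4,"linear":[0.0113,0.003,-0.089],"delta_rot":[0,0,0.215]},
    {"gripper":-0.4,"linear":[0.0113,0.003,-0.089],"delta_rot":[0,0,0.215]},
  ],
)

```text
clock: 8.55
position: [0.6287, 0.1111, 0.0595]
ee_rot: [-0.002, 0.152, 0.988, -0.0]
contact_force: [-0.6, -0.9, -0.1]
width: 0.0595
gripper_force: 0.0
```

Request:
send_rows(
  increments=[
    {"gripper":1,"linear":[0,0,0],"delta_rot":[0,0,0]},
    {"gripper":1,"linear":[0,0,0],"delta_rot":[0,0,0]},
    {"gripper":1,"linear":[0,0,0],"delta_rot":[0,0,0]},
    {"gripper":1,"linear":[0,0,0],"delta_rot":[0,0,0]},
    {"gripper":1,"linear":[0,0,0],"delta_rot":[0,0,0]},
  ],
  newtons=20,
)

```text
clock: 9.05
position: [0.631, 0.1111, 0.0626]
ee_rot: [0.001, 0.151, 0.988, 0.0]
contact_force: [-0.6, -0.6, 5.8]
width: 0.0147
gripper_force: 21.6
```

Handle gripped (14.7 mm). Working out the arc.

```bash
python3 -c "
import numpy as np
P=lambda a:np.array([.143*np.cos(a-1.6424),.143*np.sin(a-1.6424)])
p=P(1.335)
for i,a in enumerate([1.215,1.095,.975,.855,.735,.615,.495,.375,.255,.135,.05,0,-.02]):
  if i==8:p=P(.375)
  print(a,np.round(P(a)-p,4))
"
```

```text
1.215 [-0.0062 -0.016 ]
1.095 [-0.0142 -0.0312]
0.975 [-0.024  -0.0452]
0.855 [-0.0354 -0.058 ]
0.735 [-0.0482 -0.0694]
0.615 [-0.0624 -0.0791]
0.495 [-0.0775 -0.0871]
0.375 [-0.0936 -0.0932]
0.255 [-0.0166 -0.0041]
0.135 [-0.0337 -0.0062]
0.05 [-0.0458 -0.0065]
0 [-0.053  -0.0062]
-0.02 [-0.0558 -0.0059]
```

Request:
send_rows(
  increments=[
    {"gripper":1,"linear":[-0.0062,-0.016,0],"delta_rot":[0,0,-0.12]},
    {"gripper":1,"linear":[-0.0142,-0.0312,0],"delta_rot":[0,0,-0.24]},
    {"gripper":1,"linear":[-0.024,-0.0452,0],"delta_rot":[0,0,-0.36]},
    {"gripper":1,"linear":[-0.0354,-0.058,0],"delta_rot":[0,0,-0.48]},
    {"gripper":1,"linear":[-0.0482,-0.0694,0],"delta_rot":[0,0,-0.6]},
    {"gripper":1,"linear":[-0.0624,-0.0791,0],"delta_rot":[0,0,-0.72]},
    {"gripper":1,"linear":[-0.0775,-0.0871,0],"delta_rot":[0,0,-0.84]},
    {"gripper":1,"linear":[-0.0936,-0.0932,0],"delta_rot":[0,0,-0.96]},
  ],
)

```text
clock: 9.85
position: [0.5372, 0.0182, 0.0625]
ee_rot: [0.001, 0.593, 0.805, 0.002]
contact_force: [1.2, 4.7, 7.0]
width: 0.0147
gripper_force: 21.8
```

Request:
send_rows(
  increments=[
    {"gripper":1,"linear":[-0.0166,-0.0041,0],"delta_rot":[0,0,-0.12]},
    {"gripper":1,"linear":[-0.0337,-0.0062,0],"delta_rot":[0,0,-0.24]},
    {"gripper":1,"linear":[-0.0458,-0.0065,0],"delta_rot":[0,0,-0.325]},
    {"gripper":1,"linear":[-0.05,-0.0064,0],"delta_rot":[0,0,-0.355]},
    {"gripper":1,"linear":[-0.053,-0.0062,0],"delta_rot":[0,0,-0.375]},
    {"gripper":1,"linear":[-0.053,-0.0062,0],"delta_rot":[0,0,-0.375]},
  ],
)

```text
clock: 10.45
position: [0.4842, 0.0119, 0.0625]
ee_rot: [0.001, 0.731, 0.682, 0.001]
contact_force: [-0.9, 2.3, 7.8]
width: 0.0144
gripper_force: 21.9
```

Request:
send_rows(
  increments=[
    {"gripper":1,"linear":[-0.001,0,0],"delta_rot":[0,0,0]},
    {"gripper":1,"linear":[-0.002,0,0],"delta_rot":[0,0,0]},
    {"gripper":1,"linear":[-0.002,0,0],"delta_rot":[0,0,0]},
  ],
)

```text
clock: 10.75
position: [0.4833, 0.012, 0.0625]
ee_rot: [0.001, 0.731, 0.682, 0.002]
contact_force: [0.1, 2.0, 5.4]
width: 0.0149
gripper_force: 21.8
```

Request:
send_rows(
  increments=[
    {"gripper":1,"linear":[-0.001,0,0],"delta_rot":[0,0,0]},
    {"gripper":1,"linear":[-0.0015,0,0],"delta_rot":[0,0,0]},
    {"gripper":1,"linear":[-0.0015,0,0],"delta_rot":[0,0,0]},
  ],
)

```text
clock: 11.05
position: [0.4826, 0.012, 0.0625]
ee_rot: [0.002, 0.731, 0.682, 0.002]
contact_force: [4.0, 3.1, 6.9]
width: 0.0149
gripper_force: 21.8
```

Request:
send_rows(
  increments=[
    {"gripper":1,"linear":[-0.001,0,0],"delta_rot":[0,0,0]},
    {"gripper":1,"linear":[-0.002,0,0],"delta_rot":[0,0,0]},
    {"gripper":1,"linear":[-0.002,0,0],"delta_rot":[0,0,0]},
  ],
)

```text
clock: 11.35
position: [0.4826, 0.012, 0.0626]
ee_rot: [0.003, 0.731, 0.682, 0.004]
contact_force: [6.7, 3.2, 3.0]
width: 0.0147
gripper_force: 21.6
```

Request:
send_rows(
  increments=[
    {"gripper":1,"linear":[-0.001,0,0],"delta_rot":[0,0,0]},
    {"gripper":1,"linear":[-0.0015,0,0],"delta_rot":[0,0,0]},
    {"gripper":1,"linear":[-0.0015,0,0],"delta_rot":[0,0,0]},
  ],
)

```text
clock: 11.65
position: [0.4826, 0.012, 0.0626]
ee_rot: [0.004, 0.731, 0.682, 0.005]
contact_force: [9.5, 4.3, -0.7]
width: 0.0149
gripper_force: 21.6
```

The bridge is stopped at home: x stays at 0.4826 while the force rises to 9.5 N. Unloading, releasing and lifting.

Request:
send_rows(
  increments=[
    {"gripper":1,"linear":[0.002,0,0],"delta_rot":[0,0,0]},
    {"gripper":1,"linear":[0.004,0,0],"delta_rot":[0,0,0]},
    {"gripper":-0.4,"linear":[0.004,0,0],"delta_rot":[0,0,0]},
    {"gripper":-0.4,"linear":[0.004,0,0],"delta_rot":[0,0,0]},
    {"gripper":-0.4,"linear":[0.005,0,0],"delta_rot":[0,0,0]},
    {"gripper":-0.4,"linear":[0.006,0,0.02],"delta_rot":[0,0,0]},
    {"gripper":-0.4,"linear":[0.006,0,0.05],"delta_rot":[0,0,0]},
    {"gripper":-0.4,"linear":[0.006,0,0.09],"delta_rot":[0,0,0]},
  ],
)

```text
clock: 12.45
position: [0.4806, 0.0116, 0.1504]
ee_rot: [-0.002, 0.731, 0.683, -0.002]
contact_force: [0.9, 0.4, -0.0]
width: 0.0602
gripper_force: 0.0
```

Request:
send_rows(
  increments=[
    {"gripper":-0.4,"linear":[0.0,0,0],"delta_rot":[0,0,0]},
    {"gripper":-0.4,"linear":[0.0,0,0],"delta_rot":[0,0,0]},
  ],
)

```text
clock: 12.65
position: [0.4827, 0.0114, 0.1517]
ee_rot: [0.001, 0.731, 0.683, 0.0]
contact_force: [-0.8, -0.2, -0.9]
width: 0.06
gripper_force: 0.0
```

```bash
python3 snap.py w4|head -1; python3 - <<'E'
from h import *
p=cv2.imread("pics/w4.png")[60:460,120:520]
cv2.imwrite("pics/w4c.png",cv2.resize(p,(600,600),interpolation=cv2.INTER_CUBIC))
E
```

```text
12.65 [0.48265765 0.01143158 0.15171715] [6.17121070e-04 7.30733613e-01 6.82662336e-01 3.75981193e-04] 0.059985823067617815
```

View pics/w4c.png

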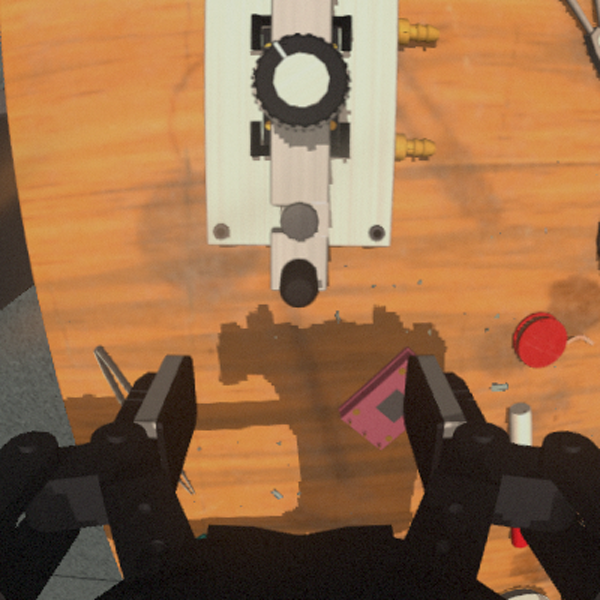

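The bridge is home, with the stud (299,222) in its notch, the knob top at (302,80) and its white mark at (281,47).

```bash
python3 - <<'E'
from h import *
d=pickle.load(open("w4.pkl","rb"))
f=lambda c,z:wray(d,120+(c[0]+.5)/1.5-.5,60+(c[1]+.5)/1.5-.5,z)
print(f((302,80),.093),f((298,284),.084),d["s"]["qpos"])
E
```

```text
[0.48880803 0.09438259 0.093     ] [0.48203163 0.01540013 0.084     ] [-1.20399651e-01  1.99119819e-01  1.82249858e+00 -2.42982663e-04
  1.11854562e+00 -5.22974574e-02]
```

Request:
send_rows(
  increments=[
    {"gripper":-0.4,"linear":[0.001,0.015,0],"delta_rot":[0,0,0.145]},
    {"gripper":-0.4,"linear":[0.002,0.03,0],"delta_rot":[0,0,0.29]},
    {"gripper":-0.4,"linear":[0.003,0.045,0],"delta_rot":[0,0,0.435]},
    {"gripper":-0.4,"linear":[0.004,0.06,0],"delta_rot":[0,0,0.58]},
    {"gripper":-0.4,"linear":[0.005,0.075,0],"delta_rot":[0,0,0.725]},
    {"gripper":-0.4,"linear":[0.0061,0.083,0],"delta_rot":[0,0,0.87]},
    {"gripper":-0.4,"linear":[0.0061,0.083,0],"delta_rot":[0,0,1.015]},
    {"gripper":-0.4,"linear":[0.0061,0.083,0],"delta_rot":[0,0,1.16]},
  ],
)

```text
clock: 13.5
position: [0.4871, 0.0948, 0.1492]
ee_rot: [-0.002, 0.234, 0.972, -0.001]
contact_force: [0.0, 0.4, -0.6]
width: 0.0601
gripper_force: 0.0
```

Request:
send_rows(
  increments=[
    {"gripper":-0.4,"linear":[0,0,0],"delta_rot":[0,0,0.145]},
    {"gripper":-0.4,"linear":[0,0,0],"delta_rot":[0,0,0.29]},
    {"gripper":-0.4,"linear":[0,0,0],"delta_rot":[0,0,0.435]},
    {"gripper":-0.4,"linear":[0,0,0],"delta_rot":[0,0,0.58]},
    {"gripper":-0.4,"linear":[0,0,0],"delta_rot":[0,0,0.725]},
    {"gripper":-0.4,"linear":[0,0,0],"delta_rot":[0,0,0.87]},
    {"gripper":-0.4,"linear":[0,0,0],"delta_rot":[0,0,1.015]},
    {"gripper":-0.4,"linear":[0,0,0],"delta_rot":[0,0,1.16]},
  ],
)

```text
clock: 14.3
position: [0.4871, 0.0944, 0.1492]
ee_rot: [-0.002, -0.337, 0.942, 0.001]
contact_force: [0.3, -0.7, 0.2]
width: 0.0597
gripper_force: 0.0
```

Request:
send_rows(
  increments=[
    {"gripper":-0.4,"linear":[0,0,0],"delta_rot":[0,0,0]},
    {"gripper":-0.4,"linear":[0,0,0],"delta_rot":[0,0,0]},
    {"gripper":-0.4,"linear":[0,0,0],"delta_rot":[0,0,0]},
  ],
)

```text
clock: 14.6
position: [0.4882, 0.0945, 0.1505]
ee_rot: [-0.001, -0.333, 0.943, 0.0]
contact_force: [-0.2, 0.7, 0.1]
width: 0.0596
gripper_force: 0.0
```

```bash
cat > st.py <<'E'
from rig import get_state
import numpy as np
s=get_state();q=s["ee_rot"];print(round(s["clock"],2),"pos",s["position"].round(4),"yaw",round(2*np.arctan2(q[2],q[1])-np.pi/2,3),"q6",s["qpos"][5].round(3),"F",s["contact_force"].round(1),"M",s["moment"].round(3),s["effort"][5].round(3),"w",round(s["width"],4),round(s["gripper_force"],1))
E
python3 st.py
```

```text
14.6 pos [0.4882 0.0945 0.1505] yaw 2.25 q6 -2.199 F [-0.2  0.7  0.1] M [0.032 0.029 0.011] 0.014 w 0.0596 0.0
```

Request:
send_rows(
  increments=[
    {"gripper":-0.4,"linear":[0.0005,0,-0.03],"delta_rot":[0,0,0]},
    {"gripper":-0.4,"linear":[0.0005,0,-0.06],"delta_rot":[0,0,0]},
    {"gripper":-0.4,"linear":[0.0005,0,-0.075],"delta_rot":[0,0,0]},
    {"gripper":-0.4,"linear":[0.0005,0,-0.08],"delta_rot":[0,0,0]},
    {"gripper":-0.4,"linear":[0.0005,0,-0.08],"delta_rot":[0,0,0]},
    {"gripper":1,"linear":[0.0005,0,-0.08],"delta_rot":[0,0,0]},
    {"gripper":1,"linear":[0.0005,0,-0.08],"delta_rot":[0,0,0]},
    {"gripper":1,"linear":[0.0005,0,-0.08],"delta_rot":[0,0,0]},
  ],
  newtons=40,
)

```text
clock: 15.4
position: [0.4898, 0.0954, 0.0726]
ee_rot: [0.001, -0.334, 0.943, 0.0]
contact_force: [-0.0, 3.0, 4.5]
width: 0.0326
gripper_force: 39.6
```

Request:
send_rows(
  increments=[
    {"gripper":1,"linear":[0,0,0],"delta_rot":[0,0,0]},
    {"gripper":1,"linear":[0,0,0],"delta_rot":[0,0,0]},
  ],
)

```text
clock: 15.6
position: [0.4898, 0.0954, 0.0726]
ee_rot: [0.001, -0.334, 0.943, 0.0]
contact_force: [-1.4, 3.3, 6.3]
width: 0.0326
gripper_force: 39.7
```

```bash
python3 st.py
```

```text
15.6 pos [0.4898 0.0954 0.0726] yaw 2.251 q6 -2.201 F [-1.4  3.3  6.3] M [0.612 0.288 0.045] 0.044 w 0.0326 39.7
```

Request:
send_rows(
  increments=[
    {"gripper":1,"linear":[0,0,0],"delta_rot":[0,0,-0.1]},
    {"gripper":1,"linear":[0,0,0],"delta_rot":[0,0,-0.2]},
    {"gripper":1,"linear":[0,0,0],"delta_rot":[0,0,-0.3]},
    {"gripper":1,"linear":[0,0,0],"delta_rot":[0,0,-0.4]},
  ],
)

```text
clock: 16.0
position: [0.4897, 0.0955, 0.0726]
ee_rot: [0.001, -0.138, 0.99, 0.001]
contact_force: [-1.8, 4.8, 6.6]
width: 0.0323
gripper_force: 39.7
```

```bash
python3 st.py
```

```text
16.0 pos [0.4897 0.0955 0.0726] yaw 1.847 q6 -1.797 F [-1.8  4.8  6.6] M [0.629 0.261 0.103] -0.732 w 0.0323 39.7
```

Request:
send_rows(
  increments=[
    {"gripper":1,"linear":[0,0,0],"delta_rot":[0,0,-0.1]},
    {"gripper":1,"linear":[0,0,0],"delta_rot":[0,0,-0.2]},
  ],
)

```text
clock: 16.2
position: [0.4898, 0.0956, 0.0726]
ee_rot: [0.001, -0.038, 0.999, 0.001]
contact_force: [-2.3, 4.1, 5.5]
width: 0.0324
gripper_force: 39.7
```

```bash
python3 st.py
```

```text
16.2 pos [0.4898 0.0956 0.0726] yaw 1.647 q6 -1.597 F [-2.3  4.1  5.5] M [0.678 0.258 0.07 ] -0.732 w 0.0324 39.7
```

Request:
send_rows(
  increments=[
    {"gripper":1,"linear":[0,0,0],"delta_rot":[0,0,-0.1]},
    {"gripper":1,"linear":[0,0,0],"delta_rot":[0,0,-0.2]},
  ],
)

```text
clock: 16.4
position: [0.4897, 0.0956, 0.0726]
ee_rot: [0.001, 0.062, 0.998, 0.001]
contact_force: [-2.0, 3.6, 6.4]
width: 0.033
gripper_force: 39.7
```

```bash
python3 st.py
```

```text
16.4 pos [0.4897 0.0956 0.0726] yaw 1.447 q6 -1.397 F [-2.   3.6  6.4] M [0.676 0.311 0.133] -0.732 w 0.033 39.7
```

```bash
cat > av.py <<'E'
from rig import get_state,optics
import numpy as np
M=[];E=[];F=[]
for i in range(6):
    s=get_state();M.append(s["moment"]);E.append(s["effort"][5]);F.append(s["contact_force"]);optics.get_image("wrist")
q=s["ee_rot"];print(round(s["clock"],2),"yaw",round(2*np.arctan2(q[2],q[1])-np.pi/2,3),"Mz",np.array(M)[:,2].round(3),"mean",np.mean(M,0).round(3),"E",np.round(E,3),"F",np.mean(F,0).round(1))
E
python3 av.py
```

```text
16.65 yaw 1.451 Mz [ 0.133 -0.022 -0.032 -0.019 -0.053 -0.028] mean [ 0.651  0.27  -0.003] E [-0.732  0.333  0.335  0.056 -0.006 -0.018] F [-1.7  4.   6.7]
```

Request:
send_rows(
  increments=[
    {"gripper":1,"linear":[0,0,0],"delta_rot":[0,0,-0.1]},
    {"gripper":1,"linear":[0,0,0],"delta_rot":[0,0,-0.2]},
  ],
)

```text
clock: 16.9
position: [0.4897, 0.0956, 0.0726]
ee_rot: [0.001, 0.161, 0.987, 0.001]
contact_force: [-1.8, 4.6, 5.5]
width: 0.0326
gripper_force: 39.8
```

```bash
python3 av.py
```

```text
17.15 yaw 1.251 Mz [ 0.098 -0.005  0.015  0.018  0.005 -0.024] mean [0.675 0.292 0.018] E [-0.746  0.329  0.325  0.047 -0.015 -0.027] F [-1.7  4.1  6.4]
```

```bash
sed -i 's/range(6)/range(4)/' av.py
```

Request:
send_rows(
  increments=[
    {"gripper":1,"linear":[0,0,0],"delta_rot":[0,0,-0.1]},
    {"gripper":1,"linear":[0,0,0],"delta_rot":[0,0,-0.2]},
  ],
)

```text
clock: 17.4
position: [0.4897, 0.0957, 0.0726]
ee_rot: [0.001, 0.259, 0.966, 0.001]
contact_force: [-2.0, 4.1, 5.4]
width: 0.0323
gripper_force: 39.8
```

```bash
python3 av.py
```

```text
17.55 yaw 1.051 Mz [ 0.093 -0.012 -0.015 -0.004] mean [0.712 0.29  0.015] E [-0.729  0.345  0.336  0.059] F [-1.5  4.3  5.9]
```

Request:
send_rows(
  increments=[
    {"gripper":1,"linear":[0,0,0],"delta_rot":[0,0,-0.1]},
    {"gripper":1,"linear":[0,0,0],"delta_rot":[0,0,-0.2]},
  ],
)

```text
clock: 17.8
position: [0.4898, 0.0958, 0.0726]
ee_rot: [0.001, 0.354, 0.935, 0.001]
contact_force: [-1.3, 4.1, 6.9]
width: 0.0325
gripper_force: 39.8
```

```bash
python3 av.py
```

```text
17.95 yaw 0.851 Mz [ 0.163  0.03  -0.038  0.006] mean [0.726 0.299 0.04 ] E [-0.713  0.36   0.354  0.079] F [-1.5  4.8  6.4]
```

Request:
send_rows(
  increments=[
    {"gripper":1,"linear":[0,0,0],"delta_rot":[0,0,-0.1]},
    {"gripper":1,"linear":[0,0,0],"delta_rot":[0,0,-0.2]},
  ],
)

```text
clock: 18.2
position: [0.4898, 0.0958, 0.0726]
ee_rot: [0.001, 0.445, 0.895, 0.002]
contact_force: [-2.5, 5.0, 6.4]
width: 0.0324
gripper_force: 39.8
```

```bash
python3 av.py
```

```text
18.35 yaw 0.651 Mz [ 0.16  -0.011  0.053  0.033] mean [0.793 0.293 0.059] E [-0.697  0.378  0.373  0.094] F [-1.5  4.8  6.4]
```

Request:
send_rows(
  increments=[
    {"gripper":1,"linear":[0,0,0],"delta_rot":[0,0,-0.1]},
  ],
)

```text
clock: 18.5
position: [0.4898, 0.0958, 0.0726]
ee_rot: [0.0, 0.489, 0.872, 0.002]
contact_force: [-1.3, 4.4, 6.6]
width: 0.0326
gripper_force: 39.8
```

```bash
python3 av.py
```

```text
18.65 yaw 0.551 Mz [0.136 0.086 0.073 0.026] mean [0.809 0.333 0.08 ] E [-1.036  0.3    0.368  0.107] F [-1.3  5.   6.4]
```

Request:
send_rows(
  increments=[
    {"gripper":1,"linear":[0,0,0],"delta_rot":[0,0,-0.1]},
  ],
)

```text
clock: 18.8
position: [0.4898, 0.0959, 0.0726]
ee_rot: [0.0, 0.532, 0.847, 0.002]
contact_force: [-0.4, 5.1, 6.1]
width: 0.0324
gripper_force: 39.8
```

```bash
python3 av.py
```

```text
18.95 yaw 0.451 Mz [0.166 0.095 0.018 0.069] mean [0.795 0.314 0.087] E [-1.033  0.286  0.373  0.109] F [-1.3  4.6  6.5]
```

Request:
send_rows(
  increments=[
    {"gripper":1,"linear":[0,0,0],"delta_rot":[0,0,-0.1]},
  ],
)

```text
clock: 19.1
position: [0.4898, 0.0959, 0.0726]
ee_rot: [0.0, 0.574, 0.819, 0.002]
contact_force: [-1.4, 4.9, 7.1]
width: 0.0325
gripper_force: 39.8
```

```bash
python3 av.py
```

```text
19.25 yaw 0.351 Mz [0.153 0.031 0.003 0.094] mean [0.795 0.333 0.07 ] E [-1.028  0.299  0.372  0.109] F [-1.2  4.7  6.6]
```

Request:
send_rows(
  increments=[
    {"gripper":1,"linear":[0,0,0],"delta_rot":[0,0,-0.1]},
  ],
)

```text
clock: 19.4
position: [0.4899, 0.0959, 0.0726]
ee_rot: [0.0, 0.614, 0.789, 0.002]
contact_force: [-1.1, 5.7, 5.2]
width: 0.0328
gripper_force: 39.8
```

```bash
python3 av.py
```

```text
19.55 yaw 0.251 Mz [0.146 0.079 0.022 0.059] mean [0.837 0.323 0.077] E [-1.024  0.271  0.377  0.113] F [-1.4  5.2  6.5]
```

Request:
send_rows(
  increments=[
    {"gripper":1,"linear":[0,0,0],"delta_rot":[0,0,-0.1]},
  ],
)

```text
clock: 19.7
position: [0.4899, 0.0959, 0.0726]
ee_rot: [0.0, 0.653, 0.758, 0.002]
contact_force: [-1.1, 5.4, 6.4]
width: 0.0326
gripper_force: 39.8
```

```bash
python3 av.py
```

```text
19.85 yaw 0.151 Mz [0.207 0.04  0.02  0.054] mean [0.822 0.292 0.08 ] E [-1.021  0.258  0.378  0.115] F [-1.1  5.2  6.6]
```

Request:
send_rows(
  increments=[
    {"gripper":1,"linear":[0,0,0],"delta_rot":[0,0,-0.1]},
  ],
)

```text
clock: 20.0
position: [0.49, 0.0959, 0.0726]
ee_rot: [0.0, 0.69, 0.724, 0.002]
contact_force: [-1.0, 4.9, 5.9]
width: 0.0326
gripper_force: 39.8
```

```bash
python3 av.py
```

```text
20.15 yaw 0.051 Mz [0.171 0.023 0.068 0.03 ] mean [0.807 0.299 0.073] E [-1.019  0.246  0.382  0.118] F [-1.6  5.3  6.4]
```

Request:
send_rows(
  increments=[
    {"gripper":1,"linear":[0,0,0],"delta_rot":[0,0,-0.1]},
  ],
)

```text
clock: 20.3
position: [0.49, 0.0959, 0.0726]
ee_rot: [0.0, 0.725, 0.689, 0.002]
contact_force: [-0.7, 4.6, 6.2]
width: 0.0325
gripper_force: 39.8
```

```bash
python3 av.py
```

```text
20.45 yaw -0.049 Mz [ 0.033 -0.007 -0.026 -0.068] mean [ 0.82   0.266 -0.017] E [-1.054  0.188  0.323  0.055] F [-1.1  4.9  6.5]
```

That's a clear torque drop, so the first click fell between yaw 0.05 and -0.05. One more for certainty: turn about 0.4, then small steps.

Request:
send_rows(
  increments=[
    {"gripper":1,"linear":[0,0,0],"delta_rot":[0,0,-0.1]},
    {"gripper":1,"linear":[0,0,0],"delta_rot":[0,0,-0.2]},
    {"gripper":1,"linear":[0,0,0],"delta_rot":[0,0,-0.3]},
  ],
)

```text
clock: 20.8
position: [0.4901, 0.0959, 0.0726]
ee_rot: [-0.0, 0.82, 0.572, 0.002]
contact_force: [-0.2, 5.5, 5.9]
width: 0.0325
gripper_force: 39.9
```

```bash
python3 av.py
```

```text
20.95 yaw -0.349 Mz [0.111 0.021 0.036 0.024] mean [0.863 0.263 0.048] E [-0.663  0.339  0.389  0.12 ] F [-0.6  5.2  6.2]
```

Request:
send_rows(
  increments=[
    {"gripper":1,"linear":[0,0,0],"delta_rot":[0,0,-0.1]},
  ],
)

```text
clock: 21.1
position: [0.4901, 0.0959, 0.0727]
ee_rot: [-0.0, 0.847, 0.531, 0.002]
contact_force: [-0.6, 5.4, 7.0]
width: 0.0324
gripper_force: 39.9
```

```bash
python3 av.py
```

```text
21.25 yaw -0.449 Mz [0.15  0.044 0.073 0.006] mean [0.874 0.263 0.068] E [-1.02   0.253  0.38   0.116] F [-0.9  5.2  6.2]
```

Request:
send_rows(
  increments=[
    {"gripper":1,"linear":[0,0,0],"delta_rot":[0,0,-0.1]},
  ],
)

```text
clock: 21.4
position: [0.4901, 0.0959, 0.0727]
ee_rot: [-0.0, 0.873, 0.488, 0.002]
contact_force: [-2.7, 4.6, 6.3]
width: 0.0322
gripper_force: 39.9
```

```bash
python3 av.py
```

```text
21.55 yaw -0.549 Mz [ 0.17  -0.025  0.06   0.125] mean [0.862 0.231 0.082] E [-1.025  0.192  0.408  0.187] F [-1.3  5.1  6.3]
```

Request:
send_rows(
  increments=[
    {"gripper":1,"linear":[0,0,0],"delta_rot":[0,0,-0.1]},
  ],
)

```text
clock: 21.7
position: [0.4902, 0.0959, 0.0727]
ee_rot: [-0.0, 0.896, 0.444, 0.002]
contact_force: [-1.0, 5.4, 6.0]
width: 0.0325
gripper_force: 40.2
```

```bash
python3 av.py
```

```text
21.85 yaw -0.649 Mz [ 0.069 -0.002  0.057  0.043] mean [0.876 0.232 0.042] E [-1.066  0.242  0.361  0.092] F [-1.   4.8  6.2]
```

The torque dropped again, so that's the second click. Letting go and lifting straight up.

Request:
send_rows(
  increments=[
    {"gripper":-0.4,"linear":[0,0,0],"delta_rot":[0,0,0]},
    {"gripper":-0.4,"linear":[0,0,0],"delta_rot":[0,0,0]},
    {"gripper":-0.4,"linear":[0,0,0],"delta_rot":[0,0,0]},
    {"gripper":-0.4,"linear":[0,0,0.01],"delta_rot":[0,0,0]},
    {"gripper":-0.4,"linear":[0,0,0.04],"delta_rot":[0,0,0]},
    {"gripper":-0.4,"linear":[0,0,0.08],"delta_rot":[0,0,0]},
    {"gripper":-0.4,"linear":[0,0,0.12],"delta_rot":[0,0,0]},
    {"gripper":-0.4,"linear":[0,-0.02,0.15],"delta_rot":[0,0,0]},
  ],
)

```text
clock: 22.7
position: [0.4899, 0.0757, 0.2245]
ee_rot: [0.0, 0.895, 0.446, 0.002]
contact_force: [0.4, -0.9, -0.4]
width: 0.0599
gripper_force: 0.0
```

Request:
send_rows(
  increments=[
    {"gripper":-0.4,"linear":[-0.03,-0.03,0],"delta_rot":[0,0,0]},
    {"gripper":-0.4,"linear":[-0.06,-0.06,0],"delta_rot":[0,0,0]},
    {"gripper":-0.4,"linear":[-0.06,-0.06,0],"delta_rot":[0,0,0]},
    {"gripper":-0.4,"linear":[-0.06,-0.06,0],"delta_rot":[0,0,0]},
  ],
)

```text
clock: 23.1
position: [0.4291, 0.0141, 0.222]
ee_rot: [0.0, 0.896, 0.444, 0.001]
contact_force: [0.9, 0.2, -0.2]
width: 0.0601
gripper_force: 0.0
```

```bash
python3 snap.py w5|head -1; python3 - <<'E'
from h import *
from rig import optics
t=optics.get_image("top")["pixels"];s=optics.get_image("scene")["pixels"]
w=cv2.imread("pics/w5.png")
a=cv2.resize(s[190:300,215:345],(520,440),interpolation=cv2.INTER_CUBIC)
cv2.imwrite("pics/fin.png",np.hstack([cv2.resize(w,(400,300)),cv2.resize(a,(355,300))]))
E
```

```text
23.1 [0.42905562 0.01410584 0.22203307] [4.29767405e-04 8.95863583e-01 4.44328176e-01 8.52936976e-04] 0.060108002917954276
```

View pics/fin.png

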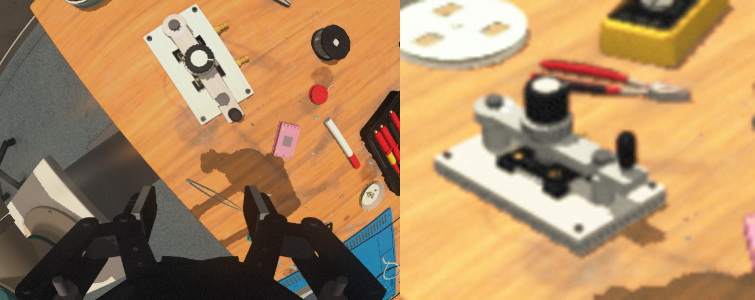

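The bridge is home on its stud, with the knob at (198,58) over the seated module. Nothing else has moved and the gripper is clear, so I'm handing in.

```bash
python3 -c "
from rig import sign_off
print(sign_off())"
```

```text
the job is handed in; nothing more can be done
None
```

The wider module is clamped: seated in the nest, bridge home on its stud, and the knob turned clockwise through two ratchet clicks (counted from the torque drops) and released. I handed the job in at about 23 s; `sign_off()` returned no verdict.

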